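Shut and latch the hardware case

ROBOT

A 6-joint arm with a two-finger parallel gripper is mounted at the origin on the work surface. World frame = base frame: x ahead of the robot, y to its left, z up, the work surface at z = 0. Lengths are in m, angles in rad, forces in N, time in s.
With the tool pointing down it reaches from about 0.35 to 0.95 m from the base axis. Payload 17.4 kg.
Tool frame: the origin (TCP) lies on the centre line of the jaws, within the pads' length; the fingertips stand env.finger_overhang ahead of it and the grasp point (between the pads) lies 3 mm ahead of it (env.finger_overhang is the distance from the TCP to the fingertips, in m); z points along the fingers, y is the direction in which the jaws open and shut (so a half turn about z gives the same grasp; the last joint's range is limited). The gripper opens to 93 mm and grips with 3 to 60 N. Pads are 15 mm wide; open, the fingers measure 128 mm over their backs; the gripper's body (75 mm by 188 mm) begins 65 mm behind the grasp point.
Start: joints at [-1.236, 0.116, 1.442, -0, 1.584, -0.038], TCP at [0.246, -0.629, 0.217] pointing down, gripper open.
Joint ranges: [-2.83, 2.83], [-0.83, 2.19], [0.07, 2.5], [-1.14, 4.28], [0.01, 3], [-2.97, 2.97]. Speed limits (rad/s): [1.89, 1.89, 2.22, 3.14, 3.14, 3.14].

INTERFACE

Orientations are given as a unit quaternion [x, y, z, w].
In Python, from plant import env gives the robot as it stands.
- The arm moves only by the tool play_rows, never from a script. Its argument "plan" is a list of rows, each a list of 7 numbers: the turn, a rotation vector about the tool's x, y, z as a fraction of full scale, then the shift along the tool's x, y, z as a fraction of full scale, then the closure, from 0 (fully open) to 1 (shut). A call has 1 to 8 rows; each row is the pose to reach, as a shift and turn from the pose commanded when the call began, along the tool's axes at that moment; what a row does not reach only later rows make up. Full scale, the value 1, is 0.1 m for a shift and 45 degrees for a turn. A row lasts 1/10 s, in which the tool goes at most 50 mm and 8.59 degrees, less where a joint would pass 70% of its speed; a pose out of reach is approached as far as the arm can. A call with a number of a shift or a turn outside -1 to 1 is refused whole. A call with a gripper value outside its range is refused whole. The fingers move at their own pace and stop on an object; the grip force is fixed at half the most. Time passes only in rows, so rows that repeat a pose let the fingers close. It gives the time, the measured TCP pose, the force and the opening at its end, in the units of the state.
- env.observe(): the state, without advancing time (a new reading comes with each control period).
- env.capture(name): name is "side" or "top"; returns the picture (384x512x3 uint8, blue, green, red); there is no depth.
- env.camera_model(name): a dict with "fov_y" (degrees; the focal length in pixels is half the picture's height over the tangent of half this angle, whatever the lens; pixels are square), "cx", "cy" (the principal point, pixels), "R" (3x3) and "t" (3): a world point X has camera coordinates R X + t. Camera axes: x right, y down, z forward; pixel columns grow to the right and rows downward; lengths in m; the calibration is good to about 2 mm. A picture is of the moment at which its call begins. camera_model takes no time and is no camera call.
- env.finish_job(): hands the job in, once; it reports no verdict.
The state is a dict: "clock": time; "joints": joint angles; "qd": joint speeds; "joint_efforts": joint torques, N m; "tcp_pos": TCP position; "eef_rot": TCP orientation; "contact_force": force on the tool from outside, world axes, zero at the start; "wrist_torque": the same for the moment, N m; "width": finger opening in m.
Only numpy, scipy, OpenCV 4.12 (cv2) and the standard library are available. Lean on these libraries where they do the work, as an engineer would, in place of code of your own. Each camera call takes 0.05 s, during which the arm holds its last target. There are 200 camera calls.

TASK

Get the case of bolts ready to go back on the rack: push its open lid down until it is fully shut, and only then flip the two red-knobbed side levers over, from leaning outward to leaning inward over the lid, so that each snaps past centre and stays latched. Push only: do not lift, tip or shove the case away from where it stands, and leave the can, the jar and the spanner around it alone.

Things in the scene. Friction and masses are not known exactly. Their poses are not given: they have to be found in the camera images.
- case: black plastic case full of bolts, loose on the table, 3 to 5 kg: 160 mm along its x, 220 mm along its y, 120 mm high without the lid. Origin: centre of its underside, on the table. Its x axis points to the hinged far side (away from the robot, give or take the yaw), y to its left side, z up.
- lid (a joint): angle in rad of the case's blue lid about its far (+x) upper edge, the hinge line 80 mm to +x of the case's middle and 120 mm up; 0 = shut, larger = front edge raised (starts about 0.45 to 0.8). The hinge is stiff: the lid stays at any angle, and less than 4 N pressed down on its middle closes it. The lid is a flat slab, 8 mm thick, 172 mm from hinge to front lip and 212 mm wide; shut, its top is 128 to 130 mm above the table.
- lid_middle (a point): point on the upper face of the lid at its middle, 80 mm from the hinge line
- latch_left (a joint): left lever latch of the case: angle in rad. 0 = thrown open, leaning 34 degrees outward from vertical, away from the case; 0.6 = upright (centre); 1.2 = latched, leaning 34 degrees inward over the lid. Stable only at the two ends: an over-centre spring drives it away from upright, at most 0.26 N m (about 3.3 N at the knob) at the ends and nothing at the centre, so it snaps over by itself once pushed past upright. Its axis is level, along the case's x.
- latch_left_knob (a point): centre of the red ball knob (24 mm across) at the end of the left lever, a steel rod 10 mm thick reaching 80 mm from the pivot to the knob's centre. A short clip toe (26 mm long, 8 mm thick) beside the pivot comes down over the lid's edge when latched. Open, the knob's centre is 45 mm farther out and 66 mm higher than the pivot, 201 mm above the table
- latch_left_pivot (a point): centre of the pivot of the left lever, fixed on the case between two steel ears (46 mm over all with the pin along the case's x, 142 mm high), 124 mm to the +y side of the case's middle and 135 mm above the table; the axes are those of the case
- latch_right (a joint): right lever latch of the case: angle in rad. 0 = thrown open, leaning 34 degrees outward from vertical, away from the case; 0.6 = upright (centre); 1.2 = latched, leaning 34 degrees inward over the lid. Stable only at the two ends: an over-centre spring drives it away from upright, at most 0.26 N m (about 3.3 N at the knob) at the ends and nothing at the centre, so it snaps over by itself once pushed past upright. Its axis is level, along the case's x.
- latch_right_knob (a point): centre of the red ball knob (24 mm across) at the end of the right lever, a steel rod 10 mm thick reaching 80 mm from the pivot to the knob's centre. A short clip toe (26 mm long, 8 mm thick) beside the pivot comes down over the lid's edge when latched. Open, the knob's centre is 45 mm farther out and 66 mm higher than the pivot, 201 mm above the table
- latch_right_pivot (a point): centre of the pivot of the right lever, fixed on the case between two steel ears (46 mm over all with the pin along the case's x, 142 mm high), 124 mm to the -y side of the case's middle and 135 mm above the table; the axes are those of the case
- spray_can_mid (a point): middle (75 mm up) of an upright green spray can, 60 mm across and 150 mm tall, to the left of the case; leave alone
- screw_jar_mid (a point): middle (50 mm up) of an upright glass jar with a red cap, 72 mm across and 100 mm tall, to the right of the case; leave alone
- spanner_grip (a point): a point on the shaft of a steel spanner about 170 mm long, 7 mm thick, lying flat behind the case (+x side); leave alone

How it is judged:
By the outcome, as a careful person would: the job done as asked, in the order asked, and still so for the second after the job is handed in, with the robot touching nothing.
It also fails if it takes over 53 s, if anything falls off the work surface, if the arm or the gripper's body presses on something with over 40 N, if the wrist force passes 120 N, or if a joint passes its speed limit or range.

## Working session

There is one attempt and no reset: what is moved stays moved. The work goes in short steps, Python scripts to look and compute and a tool call to move; the robot and the scene stay as the last step left them, time stands still between calls to the robot, and variables do not carry over. Pictures are saved under pics/ and viewed, about 8 in all and at most 12, crops included, and the job is handed in when it is done.

Besides the shell and the picture viewer there is one more tool, called after "Call:" by a JSON object that holds its "fn" and its "kwargs", one argument or row to a line. play_rows: Moves the arm, as the interface text tells. Shift numbers are shares of 0.1 m and turn numbers shares of 45 degrees, none past 1 either way. Its arguments: {"type":"object","properties":{"plan":{"type":"array"}},"required":["plan"]}

```bash
mkdir -p pics; ls
python3 - <<'E'
from plant import env
import cv2,numpy as np
s=env.observe()
print(s, env.finger_overhang)
for n in("side","top"):
    print(n,env.camera_model(n)); cv2.imwrite(f"pics/{n}0.png",env.capture(n))
E
```

```text
pics
{'clock': 0.0, 'joints': array([-1.23579193e+00,  1.16466956e-01,  1.44226601e+00, -3.53850651e-05,
        1.58400884e+00, -3.77914330e-02]), 'qd': array([8.32985007e-04, 2.02567094e-03, 1.88618142e-04, 7.23471708e-04,
       2.02505204e-03, 1.90316954e-05]), 'joint_efforts': array([-5.07813413e-03, -7.21257091e+01, -6.22613025e+01,  7.78262084e-02,
        2.38331890e-02, -1.23596114e-04]), 'tcp_pos': array([ 0.24576631, -0.62844098,  0.21651755]), 'eef_rot': array([ 9.82678027e-01,  1.85320167e-01, -1.02567770e-04, -5.65622838e-04]), 'contact_force': array([-0.18473053, -0.12783884,  0.5493245 ]), 'wrist_torque': array([ 0.00044096,  0.03854346, -0.02879097]), 'width': 0.09312746044421724} 0.022
side {'fov_y': 54.66125569114419, 'cx': 257.49001020120863, 'cy': 198.5340103031208, 'R': array([[-0.9937644 , -0.11103612, -0.01016309],
       [-0.07727064,  0.75153209, -0.65515553],
       [ 0.08038382, -0.65028494, -0.75542567]]), 't': array([0.5669908 , 0.13052239, 1.02428965])}
top {'fov_y': 54.18050929936942, 'cx': 257.28465438530486, 'cy': 192.19998215099002, 'R': array([[ 0.01952205, -0.99966724, -0.01686111],
       [-0.98403473, -0.0162274 , -0.17723519],
       [ 0.17690261,  0.02005191, -0.98402408]]), 't': array([0.01961178, 0.59751163, 1.04007574])}
```

View pics/top0.png

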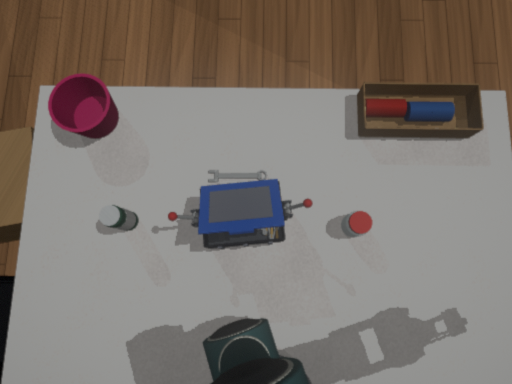

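View pics/side0.png

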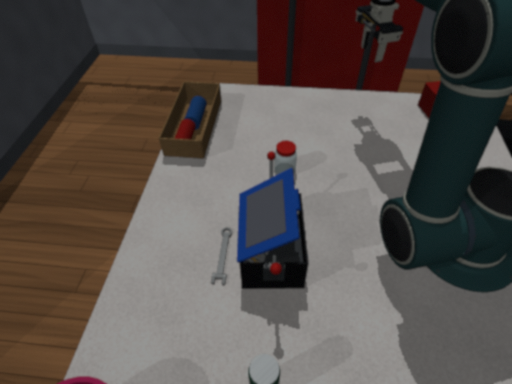

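The top picture shows the knobs at about (172,216) and (308,203), the lid open, the can at (115,217) and the jar at (358,223). In the side picture the left knob is at (276,268) and the right one at (271,156).

```bash
cat > h.py <<'E'
from plant import env
import cv2,numpy as np
from scipy.spatial.transform import Rotation as Ro
def ray(n,uv):
    c=env.camera_model(n); f=192/np.tan(np.radians(c['fov_y']/2))
    d=c['R'].T@np.array([(uv[0]-c['cx'])/f,(uv[1]-c['cy'])/f,1]); return -c['R'].T@c['t'],d
def plane(n,uv,z):
    o,d=ray(n,uv); return o+d*(z-o[2])/d[2]
def two(a,b):
    o1,d1=ray("top",a);o2,d2=ray("side",b)
    s=np.linalg.lstsq(np.c_[d1,-d2],o2-o1,rcond=None)[0]
    p,q=o1+s[0]*d1,o2+s[1]*d2; return (p+q)/2,np.linalg.norm(p-q)
def proj(n,X):
    c=env.camera_model(n); f=192/np.tan(np.radians(c['fov_y']/2)); p=c['R']@X+c['t']
    return p[:2]/p[2]*f+[c['cx'],c['cy']]
def reds(im):
    h=cv2.cvtColor(im,cv2.COLOR_BGR2HSV)
    m=(((h[...,0]<8)|(h[...,0]>172))&(h[...,1]>150)&(h[...,2]>70)).astype('uint8')
    n,_,st,ce=cv2.connectedComponentsWithStats(m)
    return [(ce[i].round(1),st[i,4]) for i in range(1,n) if 15<st[i,4]<900]
def to_tool(T, yawR=None):
    s=env.observe(); return Ro.from_quat(s['eef_rot']).inv().apply(T-s['tcp_pos'])
E
python3 - <<'E'
from h import *
t=cv2.imread('pics/top0.png');s=cv2.imread('pics/side0.png')
print(reds(t));print(reds(s))
L=plane("top",(172,216),.201);R=plane("top",(308,203),.201);print(L,R,np.linalg.norm(L-R))
print(two((172,216),(276,268)),two((308,203),(271,156)))
print('can',plane("top",(111,215),.15),'jar',plane("top",(360,222),.1), 'spanner',plane("top",(240,176),.005))
hs=cv2.cvtColor(t,cv2.COLOR_BGR2HSV)
m=((hs[...,0]>105)&(hs[...,0]<130)&(hs[...,1]>150)&(hs[...,2]>60)).astype('uint8');m[:,340:]=0
c=max(cv2.findContours(m,0,2)[0],key=cv2.contourArea);print(cv2.approxPolyDP(c,6,True)[:,0])
hs=cv2.cvtColor(s,cv2.COLOR_BGR2HSV)
m=((hs[...,0]>105)&(hs[...,0]<130)&(hs[...,1]>150)&(hs[...,2]>60)).astype('uint8');m[:160]=0
c=max(cv2.findContours(m,0,2)[0],key=cv2.contourArea);print(cv2.approxPolyDP(c,6,True)[:,0])
E
```

```text
[(array([386.9, 106. ]), np.int32(590)), (array([172. , 215.6]), np.int32(32)), (array([356.7, 222.2]), np.int32(78))]
[(array([433.4,  85.6]), np.int32(107)), (array([183.5, 128.9]), np.int32(229)), (array([285.5, 148. ]), np.int32(212)), (array([270.7, 155.2]), np.int32(32)), (array([275.2, 267.4]), np.int32(85))]
[0.50670468 0.23902439 0.201     ] [ 0.54525839 -0.09973121  0.201     ] 0.3409424392025192
(array([0.50530892, 0.23976028, 0.19863082]), np.float64(0.003318530115918539)) (array([ 0.54506806, -0.10055782,  0.19274241]), np.float64(0.002875053774442358))
can [0.51217429 0.4135757  0.15      ] jar [ 0.51052037 -0.25320172  0.1       ] spanner [0.65545786 0.08543736 0.005     ]
[[276 185]
 [272 218]
 [210 224]
 [210 189]
 [263 183]
 [202 188]
 [199 232]
 [282 224]]
[[291 169]
 [240 195]
 [239 261]
 [298 238]]
```

Run:
```python
from h import *
L=plane("top",(172,215.6),.201)[:2];R=plane("top",(308,203),.201)[:2]
M=(L+R)/2;y=(L-R)/np.linalg.norm(L-R);x=np.array([y[1],-y[0]]);print(M,np.degrees(np.arctan2(x[1],x[0])))
for n,a,b in(("lipL",(199,232),(298,238)),("lipR",(282,224),(291,169)),("hinL",(202,188),(239,261)),("hinR",(276,185),(240,195))):
    p,e=two(a,b); d=p[:2]-M; print(n,p.round(3),e.round(4),'case',(d@x).round(3),(d@y).round(3))
q=lambda cx,cy:M+cx*x+cy*y
print('press',q(-.02,0),'Lapp',q(0,.214),'Rapp',q(0,-.214), env.observe()['tcp_pos'])
```

```text
[0.52648259 0.06967666] 6.324390876087942
lipL [0.465 0.168 0.21 ] 0.0051 case -0.05 0.105
lipR [ 0.489 -0.035  0.214] 0.0021 case -0.048 -0.1
hinL [0.594 0.182 0.116] 0.0027 case 0.079 0.104
hinR [ 0.613 -0.022  0.114] 0.0121 case 0.076 -0.101
press [0.50660431 0.06747351] Lapp [0.5029089  0.28237428] Rapp [ 0.55005628 -0.14302097] [ 0.24578171 -0.62845043  0.21657427]
```

Call:
{"fn": "play_rows", "kwargs": {
  "plan": [
    [0,0,0,0.2,-0.2,-0.5,1],
    [0,0,0,0.6,-0.6,-1,1],
    [0,0,0,1,-1,-1,1],
    [0,0,0,1,-1,-1,1]
  ]
}}

```text
clock: 0.5
tcp_pos: [0.3033, -0.4972, 0.3189]
eef_rot: [0.983, 0.185, 0.0, 0.001]
contact_force: [-0.1, 0.2, -1.0]
width: 0.0656
```

Call:
{"fn": "play_rows", "kwargs": {
  "plan": [
    [0,0,0,0.35,-0.35,0,1],
    [0,0,0,0.7,-0.7,0,1],
    [0,0,0,1,-1,0,1]
  ]
}}

```text
clock: 0.8
tcp_pos: [0.3596, -0.3675, 0.3171]
eef_rot: [0.983, 0.185, 0.0, -0.0]
contact_force: [0.1, -0.8, 0.2]
width: 0.0409
```

Call:
{"fn": "play_rows", "kwargs": {
  "plan": [
    [0,0,0,0.35,-0.35,0,1],
    [0,0,0,0.7,-0.7,0,1],
    [0,0,0,1,-1,0,1]
  ]
}}

```text
clock: 1.1
tcp_pos: [0.4163, -0.2378, 0.3172]
eef_rot: [0.983, 0.185, 0.0, -0.0]
contact_force: [0.4, -0.3, -0.1]
width: 0.0177
```

Call:
{"fn": "play_rows", "kwargs": {
  "plan": [
    [0,0,0,0.35,-0.35,0,1],
    [0,0,0,0.7,-0.7,0,1],
    [0,0,0,1,-1,0,1]
  ]
}}

```text
clock: 1.4
tcp_pos: [0.473, -0.1081, 0.3172]
eef_rot: [0.983, 0.186, 0.0, -0.0]
contact_force: [-0.1, -1.1, -0.4]
width: 0.0006
```

Call:
{"fn": "play_rows", "kwargs": {
  "plan": [
    [0,0,0.1,0.35,-0.35,0,1],
    [0,0,0.2,0.7,-0.7,0,1],
    [0,0,0.335,0.95,-1,0,1],
    [0,0,0.335,0.95,-1,0,1],
    [0,0,0.335,0.95,-1,0,1]
  ]
}}

```text
clock: 1.9
tcp_pos: [0.5247, 0.0178, 0.3168]
eef_rot: [0.998, 0.056, -0.0, 0.0]
contact_force: [0.6, -0.0, 1.0]
width: 0.0002
```

Run:
```python
from h import *
s=env.observe();print(s['tcp_pos'],Ro.from_quat(s['eef_rot']).as_matrix().round(4)[:,0],s['width'],s['contact_force'])
print(to_tool(np.array([.5066,.0675,.3])))
```

```text
[0.52470862 0.01783428 0.31679752] [ 9.937e-01  1.124e-01 -9.000e-04] 0.00021810399763812346 [ 0.6011115  -0.00974937  1.04059433]
[-0.01239683 -0.05138781  0.01680399]
```

Call:
{"fn": "play_rows", "kwargs": {
  "plan": [
    [0,0,0,-0.06,-0.25,0.1,1],
    [0,0,0,-0.12,-0.51,0.3,1],
    [0,0,0,-0.12,-0.51,0.5,1],
    [0,0,0,-0.12,-0.51,0.7,1],
    [0,0,0,-0.12,-0.51,0.85,1],
    [0,0,0,-0.12,-0.51,1,1],
    [0,0,0,-0.12,-0.51,1,1]
  ]
}}

```text
clock: 2.6
tcp_pos: [0.5067, 0.066, 0.2154]
eef_rot: [0.999, 0.055, -0.001, 0.0]
contact_force: [-0.4, 0.3, 0.0]
width: 0.0004
```

Call:
{"fn": "play_rows", "kwargs": {
  "plan": [
    [0,0,0,0,0,0.08,1],
    [0,0,0,0,0,0.16,1],
    [0,0,0,0,0,0.24,1],
    [0,0,0,0,0,0.32,1],
    [0,0,0,0,0,0.4,1],
    [0,0,0,0,0,0.48,1],
    [0,0,0,0,0,0.55,1],
    [0,0,0,0,0,0.55,1]
  ]
}}

```text
clock: 3.4
tcp_pos: [0.5068, 0.0667, 0.161]
eef_rot: [0.998, 0.055, -0.001, 0.0]
contact_force: [-0.6, -0.3, 0.4]
width: 0.0006
```

Call:
{"fn": "play_rows", "kwargs": {
  "plan": [
    [0,0,0,0,0,0.03,1],
    [0,0,0,0,0,0.06,1],
    [0,0,0,0,0,0.09,1],
    [0,0,0,0,0,0.1,1]
  ]
}}

```text
clock: 3.8
tcp_pos: [0.5071, 0.0666, 0.152]
eef_rot: [0.998, 0.055, -0.0, 0.0]
contact_force: [-0.5, -0.1, 2.7]
width: 0.0003
```

Run:
```python
from h import *
t=env.capture("side");cv2.imwrite('pics/side1.png',cv2.resize(t[100:320,180:400],None,fx=2.7,fy=2.7))
```

```text
(no output)
```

View pics/side1.png

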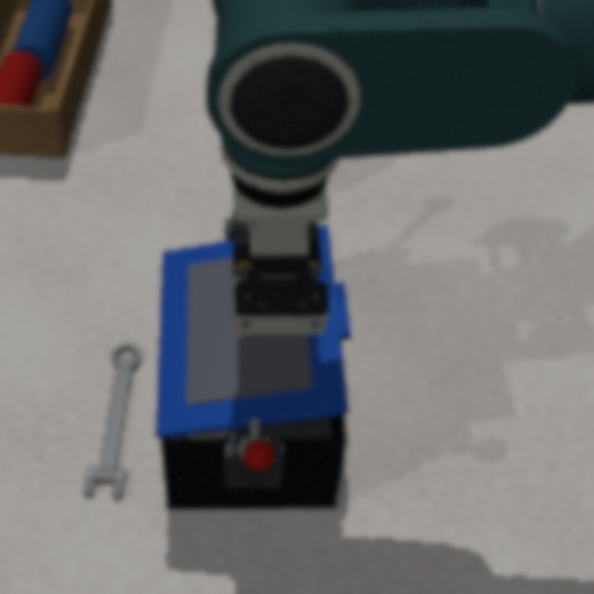

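The side crop shows the lid down nearly flat under the fingers, with the left knob still open at crop (259,455). I'll press until the force shows a hard stop.

Call:
{"fn": "play_rows", "kwargs": {
  "plan": [
    [0,0,0,0,0,0.02,1],
    [0,0,0,0,0,0.03,1],
    [0,0,0,0,0,0.03,1]
  ]
}}

```text
clock: 4.15
tcp_pos: [0.5072, 0.0667, 0.1491]
eef_rot: [0.998, 0.055, -0.0, 0.0]
contact_force: [-0.4, 0.4, -0.0]
width: 0.0007
```

Call:
{"fn": "play_rows", "kwargs": {
  "plan": [
    [0,0,0,0,0,0.02,1],
    [0,0,0,0,0,0.03,1],
    [0,0,0,0,0,0.03,1]
  ]
}}

```text
clock: 4.45
tcp_pos: [0.5072, 0.0667, 0.146]
eef_rot: [0.998, 0.055, -0.0, 0.0]
contact_force: [-0.2, -0.0, -0.4]
width: 0.0002
```

Run:
```python
from h import *
t=env.capture("side");s=env.observe();print(s['contact_force'],s['wrist_torque'])
cv2.imwrite('pics/side2.png',cv2.resize(t[170:300,220:340],None,fx=4.5,fy=4.5,interpolation=cv2.INTER_CUBIC))
M=np.array([.5265,.0697]);a=np.radians(6.4);x=np.array([np.cos(a),np.sin(a)]);y=np.array([-x[1],x[0]])
for cx,cy,z in((.08,.106,.129),(-.092,.106,.129),(-.092,-.106,.129),(-.08,.11,0),(.08,.11,0)):
    print(cx,cy,(4.5*(proj("side",np.r_[M+cx*x+cy*y,z])-[220,170])).round())
print('tip',4.5*(proj("side",s['tcp_pos']-[0,0,.022])-[220,170]))
```

```text
[-0.68864804  0.16738016  0.52784199] [-0.0172034   0.05107998 -0.0103565 ]
0.08 0.106 [ 80. 399.]
-0.092 0.106 [417. 397.]
-0.092 -0.106 [382.  90.]
-0.08 0.11 [373. 525.]
0.08 0.11 [ 91. 526.]
tip [266.51316846 236.75689954]
```

View pics/side2.png

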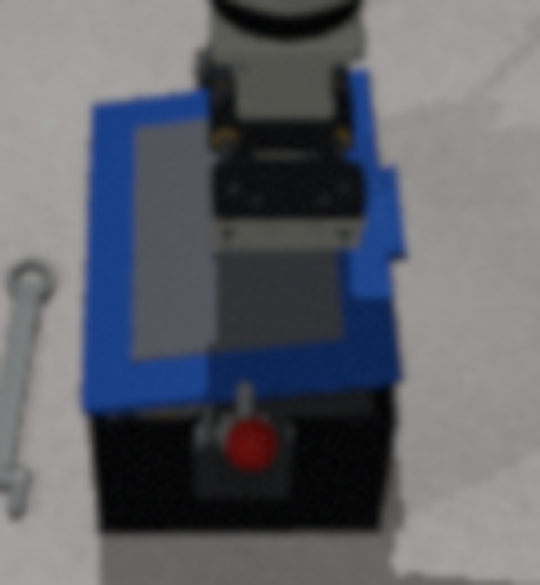

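The side crop shows the front lip still slightly raised: its left corner is at crop (401,382) against 397 expected when shut, and a wedge-shaped gap is visible. I'll keep pressing, watching the force.

Call:
{"fn": "play_rows", "kwargs": {
  "plan": [
    [0,0,0,0,0,0.02,1],
    [0,0,0,0,0,0.04,1],
    [0,0,0,0,0,0.06,1]
  ]
}}

```text
clock: 4.8
tcp_pos: [0.5072, 0.0667, 0.1401]
eef_rot: [0.998, 0.055, -0.0, -0.0]
contact_force: [-1.1, 0.3, 2.0]
width: 0.0005
```

Run:
```python
from h import *
t=env.capture("top");s=env.observe();print(s['contact_force'],s['joints'],s['tcp_pos'])
cv2.imwrite('pics/top1.png',cv2.resize(t[150:280,150:330],None,fx=4,fy=4,interpolation=cv2.INTER_CUBIC))
cv2.imwrite('pics/side3.png',cv2.resize(env.capture("side")[170:300,220:340],None,fx=4.5,fy=4.5,interpolation=cv2.INTER_CUBIC))
```

```text
[-0.7758423   0.20311456  1.58610389] [ 8.08682911e-02 -2.14886378e-01  1.88631338e+00  2.12525137e-05
  1.47067681e+00  1.54197993e+00] [0.50707458 0.06668593 0.13966612]
```

View pics/top1.png

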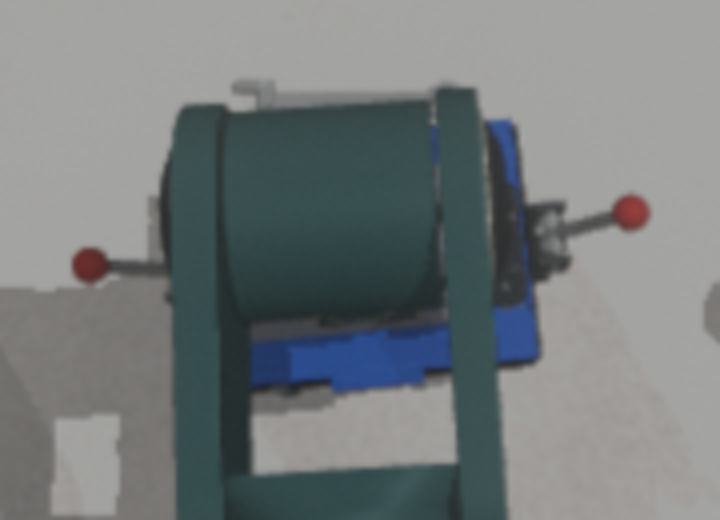

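```bash
cat >> h.py <<'E'
M=np.array([.5265,.0697]);a=np.radians(6.4);cx_=np.array([np.cos(a),np.sin(a)]);cy_=np.array([-cx_[1],cx_[0]])
def W(x,y,z): return np.r_[M+x*cx_+y*cy_,z]
def edge(im,k=1.0):
    hs=cv2.cvtColor(im,cv2.COLOR_BGR2HSV)
    m=((hs[...,0]>105)&(hs[...,0]<130)&(hs[...,1]>150)&(hs[...,2]>40)).astype('uint8');m[:160]=0
    # lowest blue pixel per column = left edge of lid
    cs=[c for c in range(240,310) if m[:,c].any()]
    v=np.array([np.flatnonzero(m[:300,c]).max() for c in cs]); p=np.polyfit(cs,v,1)
    return cs[0],cs[-1],np.round(np.polyval(p,[245,300]),1)
def pred(th):
    o=[]
    for r in(.01,.16):
        o.append(proj("side",W(.08-r*np.cos(th),.106,.12+r*np.sin(th))))
    (u0,v0),(u1,v1)=o; s=(v1-v0)/(u1-u0); return np.round([v0+s*(245-u0),v0+s*(300-u0)],1)
E
python3 - <<'E'
from h import *
print(edge(env.capture("side")));[print(t,pred(t)) for t in(0,.05,.1,.15,.2,.6)]
print(edge(cv2.imread('pics/side0.png')))
print(proj("top",W(-.092,-.106,.128)),proj("top",W(-.091,-.106,.145)))
s=env.observe();print(s['tcp_pos'],s['contact_force'])
E
```

```text
(240, 308, array([261.6, 255.8]))
0 [260.7 260.4]
0.05 [260.5 258.7]
0.1 [260.3 257.1]
0.15 [260.1 255.4]
0.2 [259.9 253.6]
0.6 [258.1 237.1]
(240, 300, array([259.5, 235.9]))
[284.54293731 243.57747424] [284.85962879 242.91295026]
[0.50716729 0.06666679 0.13995558] [ 0.49839785 -0.28129907  0.2973927 ]
```

View pics/side3.png

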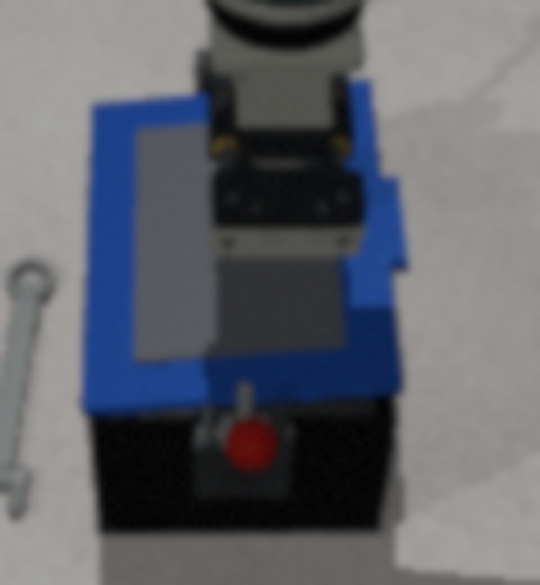

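The front lip is still dropping (crop y 382→388), so contact is holding. I'll continue until the hard stop.

Call:
{"fn": "play_rows", "kwargs": {
  "plan": [
    [0,0,0,0,0,0.02,1],
    [0,0,0,0,0,0.04,1],
    [0,0,0,0,0,0.05,1],
    [0,0,0,0,0,0.05,1]
  ]
}}

```text
clock: 5.35
tcp_pos: [0.5072, 0.0667, 0.135]
eef_rot: [0.998, 0.055, -0.0, -0.0]
contact_force: [-1.2, 0.3, -0.1]
width: 0.0002
```

Call:
{"fn": "play_rows", "kwargs": {
  "plan": [
    [0,0,0,0,0,0.02,1],
    [0,0,0,0,0,0.04,1],
    [0,0,0,0,0,0.04,1]
  ]
}}

```text
clock: 5.65
tcp_pos: [0.5072, 0.0667, 0.1309]
eef_rot: [0.998, 0.055, -0.0, 0.0]
contact_force: [-0.1, -0.6, -0.2]
width: 0.0002
```

Run:
```python
from h import *
print(edge(env.capture("side")))
s=env.observe();print(s['tcp_pos'],s['contact_force'])
```

```text
(240, 309, array([261.7, 258.2]))
[0.50718177 0.06669193 0.13101316] [ 0.28809635 -0.82756176  0.2984468 ]
```

Call:
{"fn": "play_rows", "kwargs": {
  "plan": [
    [0,0,0,0,0,0.02,1],
    [0,0,0,0,0,0.04,1],
    [0,0,0,0,0,0.04,1]
  ]
}}

```text
clock: 6.0
tcp_pos: [0.5072, 0.0667, 0.127]
eef_rot: [0.998, 0.055, -0.0, -0.0]
contact_force: [-0.5, -0.2, 0.2]
width: 0.0004
```

Run:
```python
from h import *
im=env.capture("side");print(edge(im)); print(reds(im))
s=env.observe();print(s['tcp_pos'],s['contact_force'],s['wrist_torque'])
i=env.capture("top");print([r for r in reds(i)])
```

```text
(240, 309, array([261.7, 259.4]))
[(array([184. , 129.2]), np.int32(251)), (array([274.9, 268.4]), np.int32(76))]
[0.50719236 0.0666882  0.12706029] [ 0.86615581 -0.80948621 -0.34051143] [ 0.06271407  0.02753473 -0.00792148]
[(array([386.9, 105.9]), np.int32(579))]
```

Call:
{"fn": "play_rows", "kwargs": {
  "plan": [
    [0,0,0,0,0,0.02,1],
    [0,0,0,0,0,0.03,1],
    [0,0,0,0,0,0.03,1]
  ]
}}

```text
clock: 6.4
tcp_pos: [0.5075, 0.0667, 0.1266]
eef_rot: [0.998, 0.055, 0.001, 0.0]
contact_force: [-12.7, 0.0, 25.2]
width: 0.0003
```

Call:
{"fn": "play_rows", "kwargs": {
  "plan": [
    [0,0,0,0,0,0.02,1],
    [0,0,0,0,0,0.03,1],
    [0,0,0,0,0,0.03,1]
  ]
}}

```text
clock: 6.7
tcp_pos: [0.5076, 0.0667, 0.1264]
eef_rot: [0.998, 0.055, 0.001, 0.0]
contact_force: [-26.9, -2.7, 52.4]
width: 0.0006
```

Run:
```python
from h import *
im=env.capture("side");print(edge(im))
s=env.observe();print(s['tcp_pos'],s['contact_force'])
```

```text
(240, 309, array([261.7, 259.4]))
[0.50762164 0.06672867 0.12635938] [-26.11138229  -2.61642563  52.75204583]
```

Hard contact: 52 N up, with −26 N sideways. I'll unload right away, then check what is actually touching.

Call:
{"fn": "play_rows", "kwargs": {
  "plan": [
    [0,0,0,0,0,-0.08,1],
    [0,0,0,0,0,-0.3,1],
    [0,0,0,0,0,-0.6,1],
    [0,0,0,0,0,-0.9,1],
    [0,0,0,0,0,-1,1],
    [0,0,0,0,0,-1,1]
  ]
}}

```text
clock: 7.35
tcp_pos: [0.5077, 0.0667, 0.2223]
eef_rot: [0.998, 0.055, 0.001, -0.0]
contact_force: [-0.1, 0.2, -0.8]
width: 0.0007
```

Run:
```python
from h import *
print('body at .140:',[(4.5*(proj("side",W(x,.092,.202))-[220,170])).round() for x in(.0175,-.0575)])
s=env.observe();print(s['tcp_pos'],s['contact_force'],s['eef_rot'])
im=env.capture("side");print(edge(im))
cv2.imwrite('pics/side4.png',cv2.resize(im[90:300,180:390],None,fx=2.8,fy=2.8,interpolation=cv2.INTER_CUBIC))
f=lambda p:(2.8*(p-np.array([180,90]))).round()
tz=s['tcp_pos'][2];print('tip',f(proj("side",W(-.02,0,tz-.022))),'body',f(proj("side",W(-.02,.092,tz+.062))))
```

```text
body at .140: [array([203., 293.]), array([358., 292.])]
[0.50768891 0.06671894 0.22226811] [-0.07934239  0.23043962 -0.77298459] [ 9.98495685e-01  5.48204122e-02  1.04308242e-03 -3.15313260e-05]
(240, 309, array([261.7, 259.3]))
tip [282. 317.] body [291. 339.]
```

View pics/side4.png

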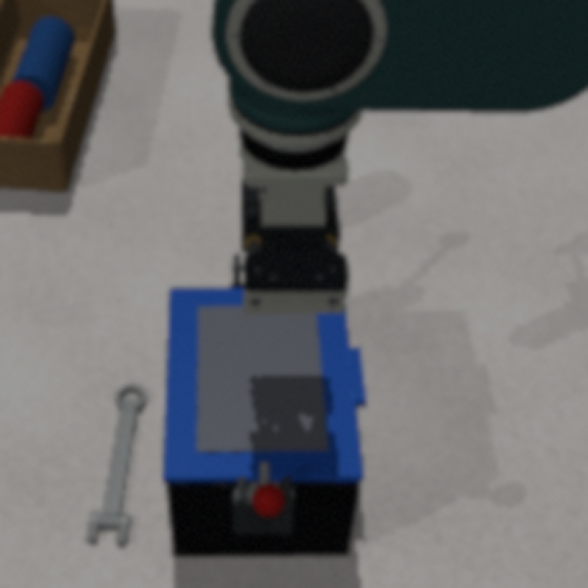

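The lid now looks flat: its left edge runs from crop (165,480) to (360,476). I'll refit that edge, leaving out the columns hidden by the lever and the lip tab.

```bash
cat >> h.py <<'E'
def edge2(im):
    hs=cv2.cvtColor(im,cv2.COLOR_BGR2HSV)
    m=((hs[...,0]>105)&(hs[...,0]<130)&(hs[...,1]>120)&(hs[...,2]>30)).astype('uint8')
    cs=[c for c in list(range(243,260))+list(range(286,305)) if m[:,c].any()]
    v=np.array([np.flatnonzero(m[160:300,c]).max()+160.5 for c in cs])
    return np.polyval(np.polyfit(cs,v,1),[245,300]).round(2), v
E
python3 - <<'E'
from h import *
im=env.capture("side");e,v=edge2(im);print(e,v)
for n in("top","side"): print(n,reds(env.capture(n)))
E
```

```text
[262.5 262.5] [262.5 262.5 262.5 262.5 262.5 262.5 262.5 262.5 262.5 262.5 262.5 262.5
 262.5 262.5 262.5 262.5 262.5 262.5 262.5 262.5 262.5 262.5 262.5 262.5
 262.5 262.5 262.5 262.5 262.5 262.5 262.5 262.5 262.5 262.5 262.5 262.5]
top [(array([387.1, 105.8]), np.int32(573))]
side [(array([183.6, 129.1]), np.int32(238)), (array([274.8, 268.3]), np.int32(63))]
```

Call:
{"fn": "play_rows", "kwargs": {
  "plan": [
    [0,0,0,0,-0.2,-0.5,1],
    [0,0,0,0.1,-0.6,-0.9,1],
    [0,0,0,0.2,-1,-0.9,1],
    [0,0,0,0.2,-1,-0.9,1]
  ]
}}

```text
clock: 7.95
tcp_pos: [0.5164, 0.1722, 0.3114]
eef_rot: [0.998, 0.057, 0.0, -0.001]
contact_force: [0.8, 0.0, 0.9]
width: 0.0005
```

Run:
```python
from h import *
im=env.capture("side")
cv2.imwrite('pics/side5.png',cv2.resize(im[90:310,180:400],None,fx=2.7,fy=2.7,interpolation=cv2.INTER_CUBIC))
t=env.capture("top");print(reds(t));e,v=edge2(im);print(e,v);s=env.observe();print(s['tcp_pos'])
f=lambda p:(2.7*(p-np.array([180,90]))).round()
for dz in(-.022,0,.062): print(dz,f(proj("side",s['tcp_pos']+[0,0,dz])))
```

```text
[(array([387.1, 105.6]), np.int32(554))]
[262.5 262.5] [262.5 262.5 262.5 262.5 262.5 262.5 262.5 262.5 262.5 262.5 262.5 262.5
 262.5 262.5 262.5 262.5 262.5 262.5 262.5 262.5 262.5 262.5 262.5 262.5
 262.5 262.5 262.5 262.5 262.5 262.5 262.5 262.5 262.5 262.5 262.5 262.5]
[0.51596941 0.16893707 0.30983283]
-0.022 [253. 332.]
0 [254. 313.]
0.062 [256. 254.]
```

View pics/side5.png

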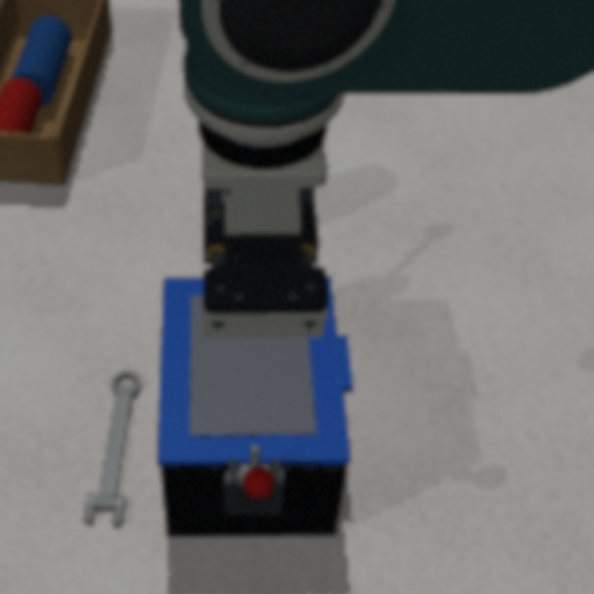

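The lid edge fits dead flat (row 262.5 all along), so the lid is shut. The left knob is still open at crop (258,483). Next I go outside the left knob.

Run:
```python
from h import *
print(to_tool(W(0,.22,.27)),env.observe()['tcp_pos'],env.observe()['contact_force'])
```

```text
[-0.00052798 -0.12022734  0.03977405] [0.51596941 0.16893707 0.30983283] [0.46626821 0.13549374 0.06264522]
```

Call:
{"fn": "play_rows", "kwargs": {
  "plan": [
    [0,0,0,0,-0.4,0,1],
    [0,0,0,0,-0.8,0,1],
    [0,0,0,0,-1,0,1],
    [0,0,0,0,-1,0,1]
  ]
}}

```text
clock: 8.45
tcp_pos: [0.5048, 0.2683, 0.3097]
eef_rot: [0.998, 0.055, -0.001, 0.0]
contact_force: [-0.2, -1.1, -0.7]
width: 0.0004
```

Call:
{"fn": "play_rows", "kwargs": {
  "plan": [
    [0,0,0,0,-0.2,0.1,1],
    [0,0,0,0,-0.2,0.4,1],
    [0,0,0,0,-0.2,0.7,1],
    [0,0,0,0,-0.2,0.9,1],
    [0,0,0,0,-0.2,0.9,1],
    [0,0,0,0,-0.2,0.9,1]
  ]
}}

```text
clock: 9.05
tcp_pos: [0.5033, 0.2864, 0.2216]
eef_rot: [0.999, 0.054, -0.0, 0.0]
contact_force: [0.3, 0.6, 1.4]
width: 0.0003
```

Run:
```python
from h import *
s=env.observe();d=s['tcp_pos'][:2]-M;print(s['tcp_pos'],d@cx_,d@cy_,s['contact_force'])
im=env.capture("side");t=env.capture("top");print(reds(im),reds(t))
cv2.imwrite('pics/p6.png',np.hstack([cv2.resize(im[150:330,200:330],None,fx=3,fy=3),cv2.resize(t[150:330,130:260],None,fx=3,fy=3)]))
print([proj("side",s['tcp_pos']+[0,0,z]).round() for z in(-.022,0)],proj("side",W(0,.169,.201)),proj("top",W(0,.169,.201)))
```

```text
[0.5032988  0.28635825 0.22159725] 0.0010940536496250603 0.21789423085110293 [0.27928386 0.6306978  1.36876091]
[(array([405.7,  13. ]), np.int32(776)), (array([385.5,  75.8]), np.int32(719)), (array([184.4, 129.2]), np.int32(265))] [(array([387.1, 105.8]), np.int32(570))]
[array([274., 288.]), array([275., 283.])] [274.1696389  266.20738079] [172.57214815 215.62802391]
```

View pics/p6.png

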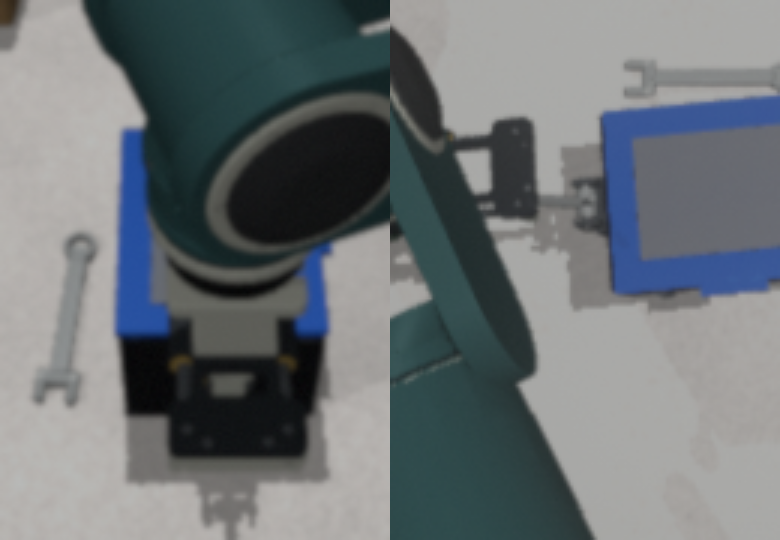

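The pictures show the lid flat and shut, with the gripper outside and above the left lever. Lowering to knob height.

Call:
{"fn": "play_rows", "kwargs": {
  "plan": [
    [0,0,0,0,0,0.1,1],
    [0,0,0,0,0,0.2,1],
    [0,0,0,0,0,0.3,1],
    [0,0,0,0,0,0.35,1],
    [0,0,0,0,0,0.35,1]
  ]
}}

```text
clock: 9.65
tcp_pos: [0.5027, 0.2874, 0.1851]
eef_rot: [0.998, 0.055, -0.001, 0.0]
contact_force: [0.5, 0.2, 0.1]
width: 0.0005
```

Call:
{"fn": "play_rows", "kwargs": {
  "plan": [
    [0,0,0,0,0.06,0,1],
    [0,0,0,0,0.12,0,1],
    [0,0,0,0,0.18,0,1],
    [0,0,0,0,0.24,0,1],
    [0,0,0,0,0.3,0,1]
  ]
}}

```text
clock: 10.15
tcp_pos: [0.507, 0.2588, 0.1885]
eef_rot: [0.998, 0.055, 0.002, -0.002]
contact_force: [-0.4, 9.5, 9.1]
width: 0.0007
```

Contact is at 45°, with as much upward force as sideways, so the fingertip edge is riding on the top of the knob. That agrees with the lid stop: the tips sit about 20 mm higher than nominal. I'll back off and go lower.

Call:
{"fn": "play_rows", "kwargs": {
  "plan": [
    [0,0,0,0,-0.1,0,1],
    [0,0,0,0,-0.25,0,1],
    [0,0,0,0,-0.35,0,1],
    [0,0,0,0,-0.35,0.1,1],
    [0,0,0,0,-0.35,0.17,1],
    [0,0,0,0,-0.35,0.17,1],
    [0,0,0,0,-0.35,0.17,1]
  ]
}}

```text
clock: 10.85
tcp_pos: [0.5024, 0.2922, 0.1688]
eef_rot: [0.999, 0.055, -0.0, 0.0]
contact_force: [-0.1, 0.2, 0.6]
width: 0.0004
```

Run:
```python
from h import *
s=env.observe();d=s['tcp_pos'][:2]-M;print(s['tcp_pos'],d@cx_,d@cy_,s['contact_force'])
im=env.capture("side");t=env.capture("top");print(edge2(im)[0])
cv2.imwrite('pics/p7.png',np.hstack([cv2.resize(im[150:330,200:330],None,fx=3,fy=3),cv2.resize(t[150:330,130:260],None,fx=3,fy=3)]))
```

```text
[0.50237009 0.29219574 0.16880199] 0.0008218294021501092 0.2237988663150639 [-0.13665573  0.16624778  0.61900372]
[262.71 262.29]
```

View pics/p7.png

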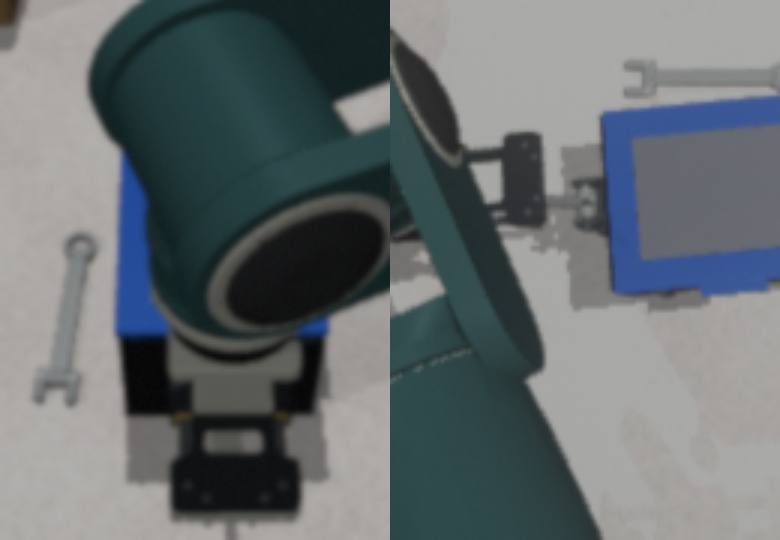

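The case, lid and spanner have not moved between pictures. Pushing the left knob inward, lower this time.

Call:
{"fn": "play_rows", "kwargs": {
  "plan": [
    [0,0,0,0,0.1,0,1],
    [0,0,0,0,0.18,0,1],
    [0,0,0,0,0.24,0,1],
    [0,0,0,0,0.3,0,1],
    [0,0,0,0,0.34,0,1]
  ]
}}

```text
clock: 11.45
tcp_pos: [0.5069, 0.2594, 0.1713]
eef_rot: [0.998, 0.055, 0.002, -0.002]
contact_force: [-0.1, 9.3, 9.5]
width: 0.0007
```

The same 45° force at a lower height means the knob sticks to the finger by friction and wants to rise. I'll follow its arc, inward and up.

Call:
{"fn": "play_rows", "kwargs": {
  "plan": [
    [0,0,0,0,0.0,-0.04,1],
    [0,0,0,0,0.05,-0.08,1],
    [0,0,0,0,0.1,-0.12,1],
    [0,0,0,0,0.1,-0.12,1]
  ]
}}

```text
clock: 11.85
tcp_pos: [0.5075, 0.2482, 0.1818]
eef_rot: [0.999, 0.055, 0.0, -0.0]
contact_force: [0.0, 1.7, 1.0]
width: 0.0004
```

Call:
{"fn": "play_rows", "kwargs": {
  "plan": [
    [0,0,0,0,0.06,-0.03,1],
    [0,0,0,0,0.12,-0.05,1],
    [0,0,0,0,0.18,-0.06,1],
    [0,0,0,0,0.18,-0.06,1]
  ]
}}

```text
clock: 12.25
tcp_pos: [0.5094, 0.23, 0.1874]
eef_rot: [0.999, 0.054, 0.0, 0.0]
contact_force: [-0.3, 0.4, 0.4]
width: 0.0006
```

Call:
{"fn": "play_rows", "kwargs": {
  "plan": [
    [0,0,0,0,0.06,-0.01,1],
    [0,0,0,0,0.12,-0.01,1],
    [0,0,0,0,0.18,-0.01,1],
    [0,0,0,0,0.24,0,1],
    [0,0,0,0,0.3,0,1],
    [0,0,0,0,0.3,0,1]
  ]
}}

```text
clock: 12.85
tcp_pos: [0.5126, 0.2003, 0.1872]
eef_rot: [0.999, 0.054, -0.0, 0.0]
contact_force: [-0.1, -0.4, -0.9]
width: 0.0009
```

Run:
```python
from h import *
s=env.observe();d=s['tcp_pos'][:2]-M;print(s['tcp_pos'],d@cx_,d@cy_,s['contact_force'])
```

```text
[0.51261024 0.20034365 0.18718682] 0.0007595118926957329 0.13137774300913996 [-0.07430799 -0.42619876 -0.86344775]
```

Call:
{"fn": "play_rows", "kwargs": {
  "plan": [
    [0,0,0,0,-0.3,0,1],
    [0,0,0,0,-0.6,-0.2,1],
    [0,0,0,0,-0.6,-0.6,1],
    [0,0,0,0,-0.6,-1,1],
    [0,0,0,0,-0.6,-1,1]
  ]
}}

```text
clock: 13.35
tcp_pos: [0.5069, 0.2615, 0.2931]
eef_rot: [0.998, 0.055, 0.003, -0.001]
contact_force: [-0.3, -0.3, 1.3]
width: 0.0004
```

Call:
{"fn": "play_rows", "kwargs": {
  "plan": [
    [0,0,0,0,0.2,-0.3,1],
    [0,0,0,0,0.6,-0.3,1],
    [0,0,0,0,1,-0.3,1],
    [0,0,0,0,1,-0.3,1]
  ]
}}

```text
clock: 13.75
tcp_pos: [0.5173, 0.1581, 0.3171]
eef_rot: [0.999, 0.053, 0.0, 0.0]
contact_force: [-0.2, 0.6, 1.2]
width: 0.0007
```

Call:
{"fn": "play_rows", "kwargs": {
  "plan": [
    [0,0,0,0,0.4,0,1],
    [0,0,0,0,0.8,0,1],
    [0,0,0,0,1,0,1],
    [0,0,0,0,1,0,1]
  ]
}}

```text
clock: 14.15
tcp_pos: [0.5281, 0.0604, 0.3168]
eef_rot: [0.999, 0.054, -0.0, 0.0]
contact_force: [-0.3, 0.4, -0.8]
width: 0.0008
```

Call:
{"fn": "play_rows", "kwargs": {
  "plan": [
    [0,0,0,0,0.4,0,1],
    [0,0,0,0,0.8,0,1],
    [0,0,0,0,1,0,1],
    [0,0,0,0,1,0,1]
  ]
}}

```text
clock: 14.55
tcp_pos: [0.5391, -0.0383, 0.3166]
eef_rot: [0.999, 0.054, -0.0, -0.0]
contact_force: [-0.1, 0.4, 0.2]
width: 0.0002
```

Call:
{"fn": "play_rows", "kwargs": {
  "plan": [
    [0,0,0,0,0.4,0,1],
    [0,0,0,0,0.8,0,1],
    [0,0,0,0,1,0,1],
    [0,0,0,0,1,0,1]
  ]
}}

```text
clock: 14.95
tcp_pos: [0.5502, -0.1372, 0.3165]
eef_rot: [0.999, 0.054, -0.0, -0.0]
contact_force: [0.4, 0.3, -0.0]
width: 0.0005
```

Run:
```python
from h import *
s=env.observe();d=s['tcp_pos'][:2]-M;print(s['tcp_pos'],d@cx_,d@cy_,s['contact_force'])
print('todo to approach',to_tool(W(0,-.225,.3)))
im=env.capture("side");t=env.capture("top");print(reds(im),reds(t))
print('pred left latched',proj("side",W(0,.079,.201)),proj("top",W(0,.079,.201)),'right open',proj("side",W(0,-.169,.201)),proj("top",W(0,-.169,.201)))
cv2.imwrite('pics/p8.png',np.hstack([cv2.resize(im[130:310,200:330],None,fx=3,fy=3),cv2.resize(t[150:330,150:280],None,fx=3,fy=3)]))
```

```text
[ 0.55015401 -0.13723435  0.31653233] 0.0004398424949541239 -0.2082814071900089 [ 0.37563027  0.34520949 -0.00653103]
todo to approach [-0.00036988  0.01672789  0.01652463]
[(array([461.7,  89.2]), np.int32(92)), (array([183.1, 128.9]), np.int32(215)), (array([285.5, 147.9]), np.int32(207)), (array([270.5, 155. ]), np.int32(24)), (array([273.1, 232.2]), np.int32(40))] [(array([386.1, 106.8]), np.int32(665)), (array([359.9, 222. ]), np.int32(353))]
pred left latched [272.94921808 230.43598193] [208.47205334 212.2546293 ] right open [270.3460843  154.13628702] [307.40365351 202.95835607]
```

View pics/p8.png

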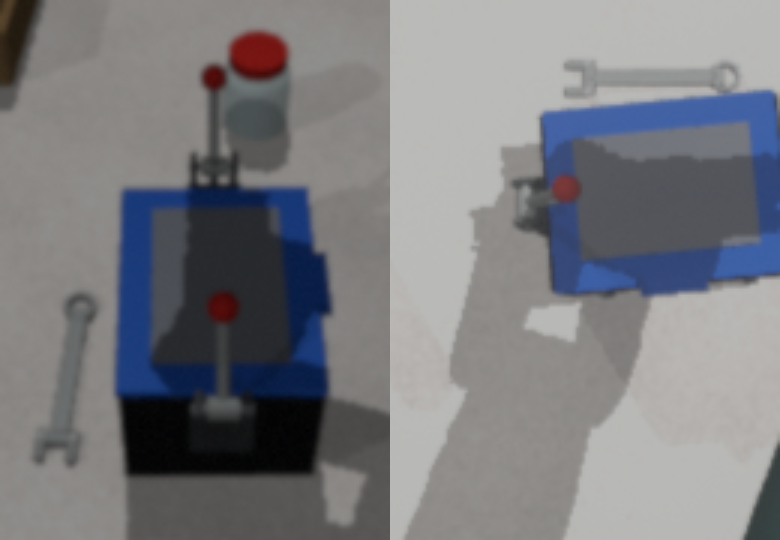

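The left lever is latched: knob at side (273,232), predicted (273,230). The lid is flat, and the right lever is open at (270.5,155). Now the same on the right.

Call:
{"fn": "play_rows", "kwargs": {
  "plan": [
    [0,0,0,0,0.17,0.1,1],
    [0,0,0,0,0.17,0.4,1],
    [0,0,0,0,0.17,0.7,1],
    [0,0,0,0,0.17,1,1],
    [0,0,0,0,0.17,1,1]
  ]
}}

```text
clock: 15.55
tcp_pos: [0.5503, -0.1528, 0.2127]
eef_rot: [0.998, 0.055, -0.003, -0.001]
contact_force: [0.6, -0.3, 0.5]
width: 0.0004
```

Call:
{"fn": "play_rows", "kwargs": {
  "plan": [
    [0,0,0,0,0,0.15,1],
    [0,0,0,0,0,0.3,1],
    [0,0,0,0,0,0.42,1],
    [0,0,0,0,0,0.47,1],
    [0,0,0,0,0,0.47,1]
  ]
}}

```text
clock: 16.05
tcp_pos: [0.5514, -0.1537, 0.1696]
eef_rot: [0.998, 0.055, -0.0, -0.0]
contact_force: [-0.2, -0.6, 0.2]
width: 0.0005
```

Call:
{"fn": "play_rows", "kwargs": {
  "plan": [
    [0,0,0,0,-0.08,0,1],
    [0,0,0,0,-0.16,0,1],
    [0,0,0,0,-0.22,0,1],
    [0,0,0,0,-0.26,-0.02,1],
    [0,0,0,0,-0.3,-0.05,1],
    [0,0,0,0,-0.3,-0.05,1]
  ]
}}

```text
clock: 16.65
tcp_pos: [0.5484, -0.1237, 0.1758]
eef_rot: [0.998, 0.055, 0.0, 0.0]
contact_force: [0.2, -3.1, -2.0]
width: 0.0004
```

Call:
{"fn": "play_rows", "kwargs": {
  "plan": [
    [0,0,0,0,-0.05,-0.03,1],
    [0,0,0,0,-0.1,-0.06,1],
    [0,0,0,0,-0.15,-0.08,1],
    [0,0,0,0,-0.2,-0.1,1],
    [0,0,0,0,-0.2,-0.1,1]
  ]
}}

```text
clock: 17.15
tcp_pos: [0.5465, -0.1043, 0.1863]
eef_rot: [0.998, 0.055, 0.001, 0.0]
contact_force: [0.1, -3.8, 3.6]
width: 0.0003
```

Call:
{"fn": "play_rows", "kwargs": {
  "plan": [
    [0,0,0,0,-0.06,-0.02,1],
    [0,0,0,0,-0.12,-0.03,1],
    [0,0,0,0,-0.18,-0.03,1],
    [0,0,0,0,-0.24,-0.03,1],
    [0,0,0,0,-0.24,-0.03,1]
  ]
}}

```text
clock: 17.65
tcp_pos: [0.5433, -0.0793, 0.1879]
eef_rot: [0.998, 0.055, -0.0, -0.0]
contact_force: [0.5, -0.9, -0.5]
width: 0.0003
```

Call:
{"fn": "play_rows", "kwargs": {
  "plan": [
    [0,0,0,0,-0.06,0,1],
    [0,0,0,0,-0.12,0,1],
    [0,0,0,0,-0.19,0,1],
    [0,0,0,0,-0.19,0,1]
  ]
}}

```text
clock: 18.05
tcp_pos: [0.5414, -0.0605, 0.1883]
eef_rot: [0.998, 0.055, 0.0, -0.0]
contact_force: [0.4, 0.8, 0.3]
width: 0.0004
```

Past centre with the force gone. Retreating outward and up, then away to the right and back for a clear look.

Call:
{"fn": "play_rows", "kwargs": {
  "plan": [
    [0,0,0,0,0.3,0,1],
    [0,0,0,0,0.6,-0.2,1],
    [0,0,0,0,0.7,-0.6,1],
    [0,0,0,0,0.7,-1,1],
    [0,0,0,0,0.7,-1,1]
  ]
}}

```text
clock: 18.55
tcp_pos: [0.5502, -0.1317, 0.2941]
eef_rot: [0.999, 0.054, 0.003, 0.001]
contact_force: [-0.2, 0.4, 0.7]
width: 0.0008
```

Call:
{"fn": "play_rows", "kwargs": {
  "plan": [
    [0,0,0,-0.2,0.3,-0.2,1],
    [0,0,0,-0.5,0.6,-0.4,1],
    [0,0,0,-0.8,1,-0.4,1],
    [0,0,0,-1,1,-0.4,1],
    [0,0,0,-1,1,-0.4,1]
  ]
}}

```text
clock: 19.05
tcp_pos: [0.459, -0.2423, 0.3283]
eef_rot: [0.999, 0.054, 0.0, 0.0]
contact_force: [-0.1, -0.2, -0.0]
width: 0.0006
```

Call:
{"fn": "play_rows", "kwargs": {
  "plan": [
    [0,0,0,-0.2,0.3,0,1],
    [0,0,0,-0.5,0.6,0,1],
    [0,0,0,-0.6,1,0,1],
    [0,0,0,-0.6,1,0,1],
    [0,0,0,-0.6,1,0,1]
  ]
}}

```text
clock: 19.55
tcp_pos: [0.4123, -0.3474, 0.3275]
eef_rot: [0.999, 0.054, -0.0, -0.0]
contact_force: [0.8, 0.6, 0.4]
width: 0.0006
```

Run:
```python
from h import *
im=env.capture("side");t=env.capture("top");print(reds(im),reds(t));print(edge2(im)[0])
for y in(.079,-.079):print(proj("side",W(0,y,.201)),proj("top",W(0,y,.201)))
cv2.imwrite('pics/p9.png',np.hstack([cv2.resize(im[130:310,200:330],None,fx=3,fy=3),cv2.resize(t[150:330,190:320],None,fx=3,fy=3)]))
for n,i in(("side",im),("top",t)):
    d=cv2.absdiff(i,cv2.imread(f'pics/{n}0.png')).max(2)
    print(n,'can/jar/spanner diff', d[205:230,100:130].mean() if n=="top" else d[355:384,245:285].mean(), d[212:234,345:372].mean() if n=="top" else d[142:170,276:297].mean(), d[168:182,205:268].mean() if n=="top" else d[228:284,210:232].mean())
```

```text
[(array([461.2,  89.3]), np.int32(88)), (array([183.1, 129.1]), np.int32(219)), (array([285.5, 147.8]), np.int32(206)), (array([271.6, 179.8]), np.int32(36)), (array([273.8, 231.5]), np.int32(59))] [(array([386.8, 105.9]), np.int32(586)), (array([271.4, 205.7]), np.int32(31)), (array([208.3, 212.1]), np.int32(34)), (array([353.6, 221. ]), np.int32(20)), (array([356.9, 227.4]), np.int32(17))]
[262.5 262.5]
[272.94921808 230.43598193] [208.47205334 212.2546293 ]
[271.18461105 178.71410006] [271.49979839 206.33212185]
side can/jar/spanner diff 7.680172413793104 5.991496598639456 6.633116883116883
top can/jar/spanner diff 3.052 2.973063973063973 5.587301587301587
```

View pics/p9.png

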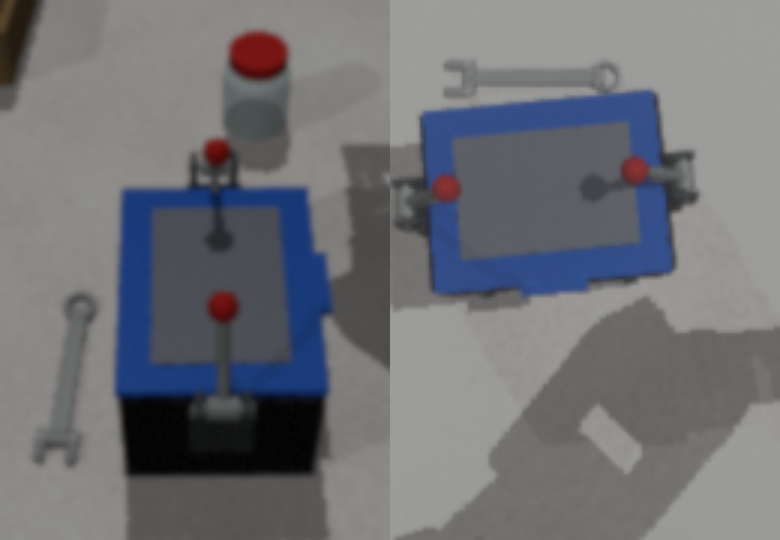

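Both knobs are within 1 px of their latched positions, the lid is flat, the case and its neighbours have not moved, and the arm is clear. Handing in.

```bash
python3 -c "
from plant import env
print(env.finish_job())"
```

```text
the job is handed in; nothing more can be done
None
```

I pushed the lid down until it was fully shut, then flipped the left lever and after it the right one. Both snapped past centre, and I handed the job in at about 19.6 s.

**Last checks, with the arm clear:**
- **Levers:** in the side and top pictures both knobs were within about 1 px of where a latched lever should put them.
- **Lid:** its left edge fitted perfectly flat in the side picture, and both knobs leaned inward over it.
- **Surroundings:** the case, can, jar and spanner showed no movement in the pictures.

**What disagreed or went less smoothly:**
- **Fingertip height:** the lid met a hard stop with the tool about 24 mm lower than the stated fingertip length predicts. I found no reason for this, so I worked from force readings and pictures instead.
- **Lid press force:** the wrist briefly read about 53 N up and 26 N sideways at that stop. I took this as the fingers pressing on the lid, under the 120 N wrist limit. They were hidden from the cameras, so I could not confirm that the gripper's body, which has a 40 N limit, was not touching.
- **Left lever:** the first two straight pushes stuck by friction at about 9 N each way. Following the knob's arc inward and upward solved it.

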